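# Shut and latch the coin window

## Robot

A 6-joint arm with a two-finger parallel gripper is mounted at the origin on the work surface. World frame = base frame: x ahead of the robot, y to its left, z up, the work surface at z = 0. Lengths are in m, angles in rad, forces in N, time in s.
With the tool pointing down it reaches from about 0.25 to 0.725 m from the base axis. Payload 4 kg.
Tool frame: the origin (TCP) lies between the finger pads; the fingertips stand 8 mm ahead of it and the grasp point (between the pads) lies 11 mm behind it; z points along the fingers, y is the line along which they close (so a half turn about z gives the same grasp; the last joint's range is limited). The gripper opens to 85 mm and grips with 20 to 120 N. Pads are 22 mm wide; open, the fingers measure 114 mm over their backs; the gripper's body (76 mm by 85 mm) begins 54 mm behind the grasp point. The pads swing forward as they close: fully open they stand 13 mm farther back than shut.
Start: joints at [1.136, 0.241, 0.005, 1.335, 0, 1.571], TCP at [0.211, 0.453, 0.239] pointing down, gripper open.
Joint ranges: [-2.72, 2.72], [-1.05, 1.87], [-1.09, 1.28], [-1.99, 2.15], [-1.42, 1.44], [-3.14, 3.14]. Speed limits (rad/s): [2.79, 2.79, 3.14, 3.14, 3.14, 3.14].

## Interface

Orientations are given as a unit quaternion [x, y, z, w].
In Python, from workcell import status, viewer, bot gives the robot as it stands.
- The arm moves only by the tool servo_tool, never from a script. Its argument "commands" is a list of rows, each a list of 5 numbers: the finger opening in mm, from 0 to 85.4, then the shift along the tool's x, y, z in mm, then the turn about the tool's z in rad. A call has 1 to 20 rows; each row shifts and turns the commanded pose from where the row before left it, along the tool's axes as they then stand; what a row does not reach is not made up. A row lasts 1/8 s, in which the tool goes at most 62.5 mm and 10.7 degrees, less where a joint would pass 70% of its speed; a pose out of reach is approached as far as the arm can. A call is refused whole if a number of a shift passes 62.5 or a number of a turn 0.188, either way. A call with a gripper value outside its range is refused whole. The fingers move at their own pace and stop on an object; the grip force is fixed at half the most. Time passes only in rows, so rows that do not move let the fingers close. It gives the time, the measured TCP pose, the force, the opening and the grip force at its end, in the units of the state.
- status.get_obs(): the state, without advancing time (a new reading comes with each control period).
- viewer.camera(name): name is "scene" or "top"; returns (picture, depth): 400x640x3 uint8, red, green, blue; 400x640 float32, m along the optical axis (not along the pixel's ray), 0 where there is no reading.
- viewer.get_calibration(name): a dict with "camera_matrix" (3x3 intrinsics, pixels), "distortion" ([k1, k2, p1, p2, k3] as OpenCV has them; the pictures are not rectified), "R" (3x3) and "t" (3): a world point X has camera coordinates R X + t. Camera axes: x right, y down, z forward; pixel columns grow to the right and rows downward; lengths in m; the calibration is good to about 2 mm. A picture is of the moment at which its call begins. get_calibration takes no time and is no camera call.
- bot.job_done(): hands the job in; it is judged then, once.
Trained networks look in the newest picture that a camera, given by its name, has taken for a name from the list of things; names that differ only in an ending like _2 or _b are one class to them, and where a whole thing is asked for, a point or a joint stands for the part that bears it (a point fixed in the world has none). Each returns a list of dicts, best first, with "p" (0 to 1); they miss things now and then, are a little off and sometimes report something else, mostly with a low value. They report only what shows in the picture. A call takes as long as a camera call.
- viewer.masks_of(camera, label): "mask" (400x640 bool, what is visible of it) and "pixel" ([row, column] in pixels, amid what is visible of it).
- viewer.spot_point(camera, label): "pixel" ([row, column] in pixels: a listed point, or the origin of a listed thing).
The state is a dict: "clock": time; "joint_pos": joint angles; "joint_vel": joint speeds; "tau": joint torques, N m; "eef_pos": TCP position; "tool_rot": TCP orientation; "ft_force": force on the tool from outside, world axes, zero at the start; "ft_torque": the same for the moment, N m; "grip_width": finger opening in m; "grasp_force": force on a finger pad.
Only numpy, scipy, OpenCV 4.12 (cv2) and the standard library are available. Lean on these libraries where they do the work, as an engineer would, in place of code of your own. Each camera call takes 0.05 s, during which the arm holds its last target. There are 200 camera calls.

## Task

Close up the coin window: with the fingertips, push the blue fin to slide the little clear door fully shut, and only then push the red-tipped latch lever over its centre so that it snaps across to the locked side. Push only, pick nothing up, and leave the dish, the two coin tubes and the magnifying glass where they are.

Things in the scene. Friction and masses are not known exactly. Their poses are not given: they have to be found in the camera images.
- window: Low screen fixed to the counter: steel frame 600 mm long, clear panes. Origin: centre of its underside; y runs along the screen, x through it away from the robot, z up ('window' axes below). Sill 18 high, x -25 to 25; above it the frame spans x -15 to 18; header bar z 138 to its top at 150. Opening y -20 to 150; the post that the door shuts against: y 150 to 180 mm.
- door (a joint): Sliding door, clear acrylic 6 x 180 x 118 mm with thin steel edges, on the robot's side of the screen (centre at window x -6 mm). Value in m: 0 = fully shut against the post; grows as it opens towards window -y, up to 0.14. Starts at 0.07 to 0.13. Push towards window +y to shut it: about 2 N, firm stop at 0, stays where left.
- door_fin (a point): Centre of the upright blue fin on the door's robot side, by which it is pushed: 12 mm thick (window y), 56 mm tall (z 79 to 135), standing out 34 mm to window x -43. The point is at window x -28, z 107; its y is 0 when the door is shut. Its -y flank is free; the screen's header (top z 150) is behind it.
- latch (a joint): Toggle latch lever on the post, turning about window x. Value in rad: 0 = unlocked, leaning 0.6 from vertical to window +y; 0.6 = upright, the centre; 1.2 = locked, leaning 0.6 to window -y, over the door. Starts at 0. A spring drives it from the centre to the nearer end: about 3 N at the ball starts it, less as it nears the centre, then it snaps across by itself.
- latch_ball (a point): Centre of the red ball, 22 mm across, at the lever's end, 82 mm from the pivot; steel rod 10 mm thick between. At 0 it is 46 mm to the window +y side of the pivot and 68 above it (z 193); at 1.2 as far to the -y side; upright z 207 mm. It moves in the plane window x -40, in front of the frame.
- latch_pivot (a point): Pivot of the latch lever, fixed: window x -40, y 165, z 125 mm. Hub 22 mm across, window x -48 to -15. An 8 mm thick hooked steel tongue sticks out 50 mm square to the lever on its -y side; locked, it lies behind a steel pin that stands out of the door to window x -47, z 82, 146 mm to the +y side of the fin. A spring strut runs from the hub to a bracket 60 mm below.
- dish: Brass change dish, loose, 90 mm across, 20 mm high, standing on the counter on the robot's side of the window. Origin: centre of its underside. Leave alone.
- tube_a: Grey plastic coin tube with a cap, loose, upright, 37 mm across, 78 mm high, on the robot's side of the window. Origin: centre of its underside. Leave alone.
- tube_b: Second coin tube, the same as tube_a. Leave alone.
- magnifier: Round magnifying glass, loose, lying flat on the far side of the window: brass ring 80 mm across and 8 mm high, brown horn handle along its -x, 12 mm high, reaching 141 mm from the ring's centre. Origin: centre of the ring's underside. Leave alone.

How it is judged:
On the way, in this order (a step that is already met when the one before it is completed fails the run):
1. the door is slid fully shut (within 4 mm) while the latch is still unlocked (value of joint door below 0.004 m and value of joint latch below 0.4 rad), for 0.2 s.
2. the latch lever has snapped over to the locked side with the door still shut (value of joint latch above 1.1 rad and value of joint door below 0.004 m), for 0.2 s.
At the end, for the whole second after the job is handed in: The door is fully shut (within 4 mm), the latch lever lies at its locked end (within 0.1 rad), and the dish, both coin tubes and the magnifying glass are where they were (within 20 mm), the tubes upright (all of step 2 and distance of each of dish, tube_a, tube_b, magnifier from where it was at the start of the episode below 0.02 m and angle between each of tube_a, tube_b's own z axis and vertical below 0.2 rad); the robot touches nothing.
It fails at once if the latch is thrown while the door is still open (more than 6 mm) (value of joint latch above 0.6 rad and value of joint door above 0.006 m).
It fails at once if a bystander is lifted (height (world z) of any of dish, tube_a, tube_b, magnifier above 0.012 m).
It fails at once if a bystander is pushed away or knocked over (distance of any of dish, tube_a, tube_b, magnifier from where it was at the start of the episode above 0.02 m or angle between any of tube_a, tube_b's own z axis and vertical above 0.35 rad).
It also fails if it takes over 48 s, if anything falls off the work surface, if the arm or the gripper's body presses on something with over 40 N, if the wrist force passes 120 N, or if a joint passes its speed limit or range.

## Working session

There is one attempt and no reset: what is moved stays moved. The work goes in short steps, Python scripts to look and compute and a tool call to move; the robot and the scene stay as the last step left them, time stands still between calls to the robot, and variables do not carry over. Pictures are saved under pics/ and viewed, at most 10 in all, crops included, and the job is handed in when it is done.

Besides the shell and the picture viewer there is one more tool, called after "Call:" as name(argument=value, ...), one argument or row to a line, values as JSON. servo_tool: Moves the arm, as the interface text tells. Its arguments: {"type":"object","properties":{"commands":{"type":"array"}},"required":["commands"]}

```bash
mkdir -p pics; cat > h.py <<'E'
import numpy as np, cv2
from workcell import status, viewer, bot
def cal(n):
    c=viewer.get_calibration(n); return [np.array(c[k],float) for k in("camera_matrix","distortion","R","t")]
def ray(n,px):
    K,D,R,t=cal(n); u=cv2.undistortPoints(np.array([[[px[1],px[0]]]],float),K,D)[0,0]
    return -R.T@t, R.T@np.array([u[0],u[1],1])
def tri(obs):
    A=np.zeros((3,3));b=np.zeros(3)
    for n,p in obs:
        o,d=ray(n,p);d=d/np.linalg.norm(d);P=np.eye(3)-np.outer(d,d);A+=P;b+=P@o
    X=np.linalg.solve(A,b);return X
def dep(n,px,depth):
    r,c=int(round(px[0])),int(round(px[1])); w=depth[max(r-2,0):r+3,max(c-2,0):c+3];w=w[w>0]
    o,d=ray(n,px); return o+d*np.median(w) if len(w) else None
E
python3 - <<'E'
from h import *
s=status.get_obs();print(s["eef_pos"],s["tool_rot"],s["clock"])
P={}
for n in("scene","top"):
    im,d=viewer.camera(n);cv2.imwrite(f"pics/{n}0.png",im[...,::-1])
    for l in("window","door_fin","latch_ball","latch_pivot","dish","tube_a","magnifier"):
        for q in viewer.spot_point(n,l)[:3]:
            X=dep(n,q["pixel"],d); print(n,l,round(q["p"],2),np.round(q["pixel"]),None if X is None else X.round(3))
            P.setdefault(l,{}).setdefault(n,q["pixel"])
for l,v in P.items():
    if len(v)==2: print(l,tri(v.items()).round(4))
E
```

```text
[0.21033827 0.45288821 0.23839672] [ 2.15701087e-01  9.76458836e-01 -1.06051415e-03 -2.41049251e-04] 0.0
scene window 0.6 [277. 258.] [ 0.546 -0.043  0.02 ]
scene door_fin 0.68 [276. 327.] [0.648 0.019 0.008]
scene door_fin 0.57 [272. 202.] [ 0.53  -0.145  0.151]
scene latch_ball 0.83 [116. 295.] [0.506 0.186 0.196]
scene latch_pivot 0.85 [161. 277.] [0.499 0.125 0.135]
scene dish 0.57 [240. 203.] [ 0.401 -0.007  0.005]
scene tube_a 0.94 [284. 175.] [ 0.425 -0.119  0.018]
scene tube_a 0.93 [199. 239.] [0.409 0.11  0.012]
scene tube_a 0.68 [278. 259.] [ 0.548 -0.043  0.02 ]
scene magnifier 0.58 [276. 327.] [0.649 0.019 0.007]
top window 0.89 [228. 361.] [ 0.522 -0.01   0.15 ]
top door_fin 0.67 [242. 425.] [ 0.5   -0.122  0.126]
top latch_pivot 0.87 [249. 275.] [0.486 0.133 0.135]
top dish 0.92 [300. 351.] [ 0.396 -0.005  0.004]
top tube_a 0.81 [302. 286.] [0.395 0.116 0.079]
top tube_a 0.66 [294. 400.] [ 0.411 -0.089  0.054]
top magnifier 0.58 [173. 335.] [0.645 0.027 0.007]
window [ 0.536  -0.027  -0.0058]
door_fin [ 0.5901 -0.0863  0.1155]
latch_pivot [0.4889 0.1357 0.1217]
dish [ 0.3964 -0.0044 -0.0008]
tube_a [ 0.3287  0.0595 -0.2143]
magnifier [ 0.6463  0.0265 -0.0031]
```

View pics/scene0.png

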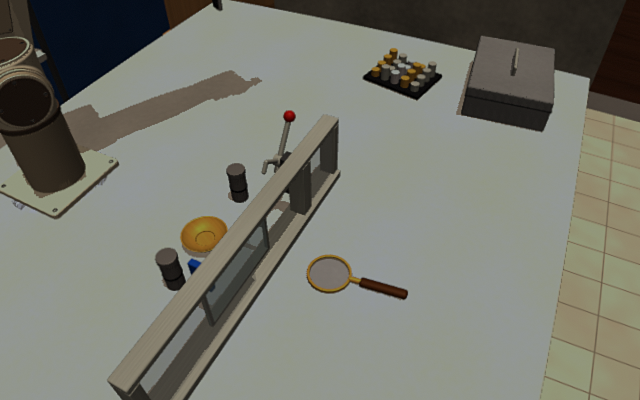

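View pics/top0.png

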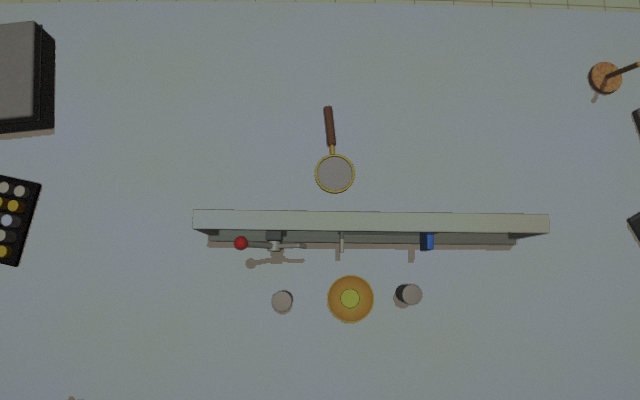

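The top view shows the header spanning columns 193–548 at rows 210–232, the blue fin at (242,427) and the red ball at (243,241). The tubes are at (302,283) and (294,410), with the dish at (299,350). The scene view agrees, with the ball at (116,289) and the fin mostly hidden at (265,195). Next I'll fit the header and colours metrically.

```bash
python3 - <<'E'
from h import *
im,d=viewer.camera("top");K,D,R,t=cal("top")
g=np.indices(d.shape)[::-1].reshape(2,-1).T.astype(float)
u=cv2.undistortPoints(g[:,None],K,D)[:,0]
X=((np.c_[u,np.ones(len(u))]*d.reshape(-1,1))-t)@R
hsv=cv2.cvtColor(im,cv2.COLOR_RGB2HSV).reshape(-1,3).astype(int);ok=d.ravel()>0
h=ok&(abs(X[:,2]-.15)<.006)&(X[:,0]>.48)&(X[:,0]<.57)&(abs(X[:,1])<.4)
r=cv2.minAreaRect(X[h,:2].astype(np.float32)*1000);print("header",h.sum(),r)
H=X[h]; 
p=np.polyfit(H[:,1],H[:,0],1);print("line x=a*y+b",p)
c=H[:,:2].mean(0); c=np.array(r[0])/1000
th=np.arctan(-p[0]) # window y axis = (-sin, cos)
ey=np.array([-np.sin(th),np.cos(th)]);ex=np.array([np.cos(th),np.sin(th)])
o=c-ex*.0015;print("th",th,"origin",o)
W=lambda q:np.array([(q[:2]-o)@ex,(q[:2]-o)@ey,q[2]]).round(4)
for n,m in(("red",((hsv[:,0]<6)|(hsv[:,0]>174))&(hsv[:,1]>170)&(hsv[:,2]>70)),("blue",(abs(hsv[:,0]-112)<12)&(hsv[:,1]>150))):
    m=m&ok&(abs(X[:,1])<.35)&(X[:,0]>.35)&(X[:,0]<.6)&(X[:,2]>.06);q=X[m];print(n,m.sum(),np.median(q,0).round(4),q.min(0).round(3),q.max(0).round(3),"win",W(np.median(q,0)),"top-z",np.percentile(q[:,2],90))
for n,c2 in(("tubes",X[ok&(abs(X[:,2]-.078)<.006)&(X[:,0]>.33)&(X[:,0]<.46)&(abs(X[:,1])<.3)]),):
    for s in(1,-1):
        q=c2[c2[:,1]*s>0];print("tube",len(q),np.median(q,0).round(3),W(np.median(q,0)))
for y in(165,):print("pivot world",o+ex*-.04+ey*.165)
E
```

```text
header 7227 ((517.5404052734375, -29.68499755859375), (599.3720092773438, 63.34819030761719), 89.68853759765625)
line x=a*y+b [0.0022246  0.53146483]
th -0.0022245989664002918 origin [ 0.51604041 -0.02968166]
red 97 [0.4923 0.1812 0.2017] [0.485 0.174 0.197] [0.5   0.189 0.206] win [-0.0242  0.2108  0.2017] top-z 0.20389294961092178
blue 84 [ 0.5012 -0.1276  0.1353] [ 0.489 -0.132  0.132] [ 0.515 -0.122  0.138] win [-0.0146 -0.0979  0.1353] top-z 0.1369056854630969
tube 349 [0.398 0.125 0.078] [-0.1188  0.1541  0.078 ]
tube 327 [ 0.411 -0.106  0.078] [-0.1049 -0.0764  0.0781]
pivot world [0.47640757 0.13540691]
```

Call:
servo_tool(
  commands=[
    [0,0,0,0,-0.145],
    [0,0,0,0,-0.145],
    [0,0,0,0,-0.145],
    [0,-18,-40,0,0],
    [0,-18,-40,0,0],
    [0,-18,-40,0,0],
    [0,-18,-40,0,0],
    [0,-18,-40,0,0],
    [0,-18,-40,0,0],
    [0,-18,-40,0,0],
    [0,-18,-40,0,0],
    [0,-18,-40,0,0],
    [0,-18,-40,0,0],
    [0,-18,-40,0,0],
    [0,-18,-40,0,0],
    [0,-18,-40,0,0],
    [0,-18,-40,0,0],
    [0,-18,-40,0,0],
    [0,-18,-40,0,0],
  ],
)

```text
clock: 3.22
eef_pos: [0.4992, -0.1879, 0.2394]
tool_rot: [0.0, 1.0, 0.0, 0.0]
ft_force: [0.9, 0.2, 0.9]
grip_width: 0.0003
grasp_force: 0.0
```

Turned square to the window. Next: back off about 4 mm in x and go down to TCP z ≈ 0.110.

Call:
servo_tool(
  commands=[
    [0,4,0,20,0],
    [0,0,0,30,0],
    [0,0,0,30,0],
    [0,0,0,25,0],
    [0,0,0,15,0],
    [0,0,0,9,0],
    [0,0,0,0,0],
    [0,0,0,0,0],
  ],
)

```text
clock: 4.22
eef_pos: [0.4955, -0.1867, 0.1113]
tool_rot: [-0.0, 1.0, -0.0, 0.001]
ft_force: [-0.2, 0.1, 0.2]
grip_width: 0.0
grasp_force: 0.0
```

```bash
python3 - <<'E'
from h import *
im,d=viewer.camera("top");cv2.imwrite("pics/t1.png",cv2.resize(im[180:330,330:530,::-1],None,fx=4,fy=4))
E
```

```text
(no output)
```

View pics/t1.png

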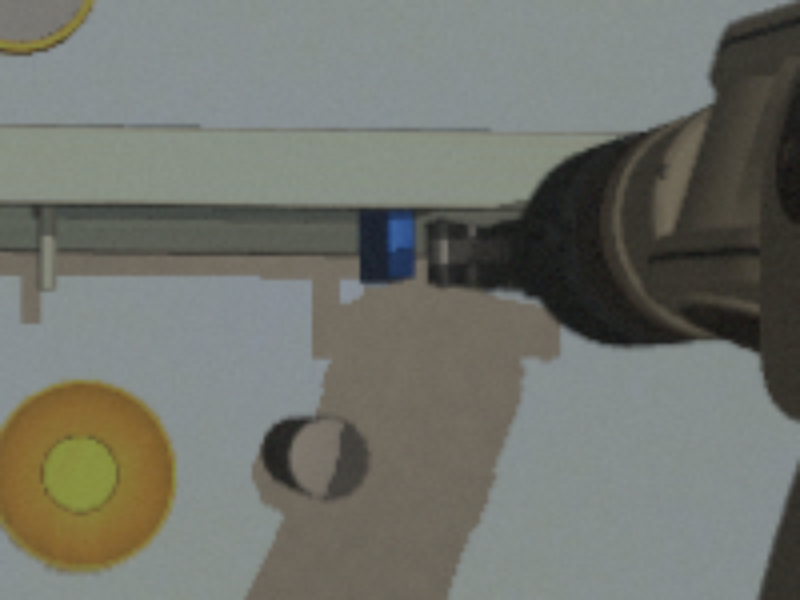

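The fin (crop column 360–415) lies just ahead of the closed fingers (left edge at crop column 428), at the same depth and clear of the frame. Pushing now.

Call:
servo_tool(
  commands=[
    [0,0,8,0,0],
    [0,0,8,0,0],
    [0,0,8,0,0],
    [0,0,8,0,0],
    [0,0,8,0,0],
    [0,0,8,0,0],
    [0,0,8,0,0],
    [0,0,8,0,0],
    [0,0,8,0,0],
  ],
)

```text
clock: 5.4
eef_pos: [0.4949, -0.114, 0.1104]
tool_rot: [-0.0, 1.0, -0.0, 0.0]
ft_force: [0.1, -1.7, -0.8]
grip_width: -0.0003
grasp_force: 0.8
```

Call:
servo_tool(
  commands=[
    [0,0,5,0,0],
    [0,0,5,0,0],
    [0,0,5,0,0],
    [0,0,5,0,0],
    [0,0,0,0,0],
  ],
)

```text
clock: 6.02
eef_pos: [0.4944, -0.0938, 0.1103]
tool_rot: [-0.0, 1.0, 0.0, -0.0]
ft_force: [-1.0, -0.7, -0.4]
grip_width: -0.0001
grasp_force: 0.0
```

```bash
python3 - <<'E'
from h import *
im,d=viewer.camera("top");cv2.imwrite("pics/t2.png",cv2.resize(im[180:330,230:430,::-1],None,fx=4,fy=4))
E
```

```text
(no output)
```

View pics/t2.png

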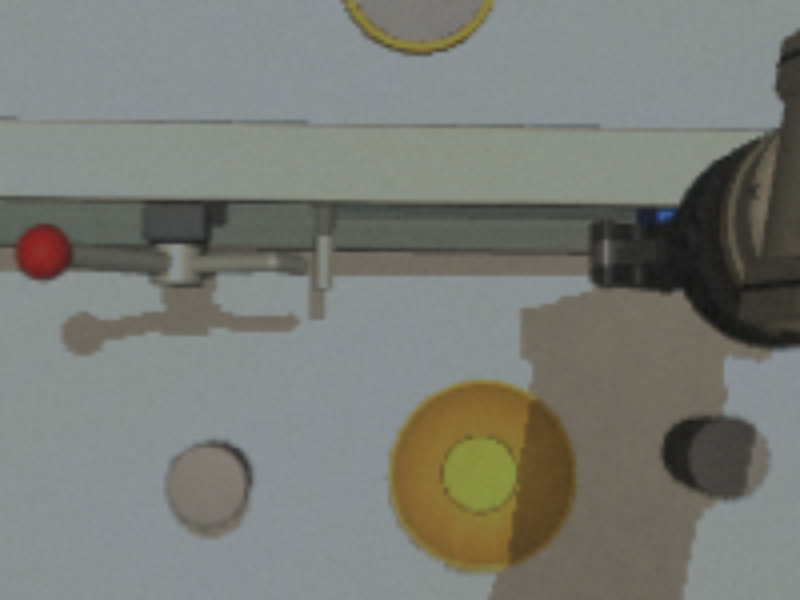

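The fin (crop column 655) is moving with the fingers and has about 43 mm to go. The linkage passes over the fin and the bystanders are untouched. Continuing to the stop.

Call:
servo_tool(
  commands=[
    [0,0,6,0,0],
    [0,0,6,0,0],
    [0,0,6,0,0],
    [0,0,6,0,0],
    [0,0,6,0,0],
    [0,0,4,0,0],
    [0,0,3,0,0],
    [0,0,2,0,0],
    [0,0,0,0,0],
  ],
)

```text
clock: 7.2
eef_pos: [0.495, -0.0551, 0.1104]
tool_rot: [-0.0, 1.0, 0.0, 0.0]
ft_force: [0.3, -0.8, 0.1]
grip_width: -0.0
grasp_force: 0.1
```

Call:
servo_tool(
  commands=[
    [0,0,2,0,0],
    [0,0,2,0,0],
    [0,0,0,0,0],
  ],
)

```text
clock: 7.58
eef_pos: [0.495, -0.0513, 0.1104]
tool_rot: [-0.0, 1.0, 0.0, 0.0]
ft_force: [-0.2, -0.3, 0.2]
grip_width: -0.0002
grasp_force: 0.4
```

Call:
servo_tool(
  commands=[
    [0,0,2,0,0],
    [0,0,2,0,0],
    [0,0,0,0,0],
  ],
)

```text
clock: 7.95
eef_pos: [0.495, -0.0505, 0.1105]
tool_rot: [0.001, 1.0, -0.003, 0.0]
ft_force: [0.2, -11.2, -0.1]
grip_width: -0.0001
grasp_force: 5.4
```

Firm stop with 11 N at the expected spot, so the door is shut. Holding briefly, then backing off, up and over to the far side of the ball.

Call:
servo_tool(
  commands=[
    [0,0,0,0,0],
    [0,0,0,0,0],
    [0,0,-8,0,0],
    [0,0,-10,0,0],
    [0,0,0,-30,0],
    [0,0,0,-45,0],
    [0,0,0,-45,0],
    [0,0,0,-35,0],
    [0,3,30,0,0],
    [0,0,30,0,0],
    [0,0,30,0,0],
    [0,0,30,0,0],
    [0,0,30,0,0],
    [0,0,30,0,0],
    [0,0,30,0,0],
    [0,0,30,0,0],
    [0,0,30,0,0],
    [0,0,30,0,0],
    [0,0,0,0,0],
    [0,0,0,0,0],
  ],
)

```text
clock: 10.45
eef_pos: [0.4915, 0.2341, 0.2651]
tool_rot: [-0.0, 1.0, -0.0, -0.0]
ft_force: [-0.2, 0.2, -0.3]
grip_width: -0.0001
grasp_force: 0.0
```

```bash
python3 - <<'E'
from h import *
im,d=viewer.camera("top");cv2.imwrite("pics/t3.png",cv2.resize(im[180:330,190:390,::-1],None,fx=4,fy=4))
im,d=viewer.camera("scene")
K,D,R,t=cal("scene");print(viewer.spot_point("scene","latch_ball")[:1])
E
```

```text
[{'pixel': [113.2, 291.3], 'p': 0.7}]
```

View pics/t3.png

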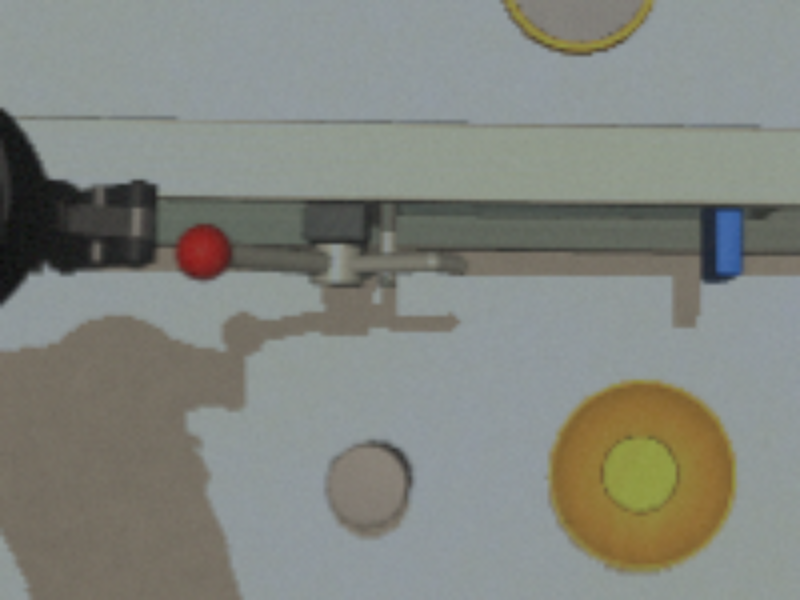

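The door is shut: the fin is at crop column 724 and the pin now lies beside the hub. The ball (crop 203,252) is free on its +y side. Lowering to ball height and pushing over.

Call:
servo_tool(
  commands=[
    [0,0,0,25,0],
    [0,0,0,25,0],
    [0,0,0,17,0],
    [0,0,0,0,0],
    [0,0,-8,0,0],
    [0,0,-8,0,0],
    [0,0,-6,0,0],
    [0,0,-6,0,0],
    [0,0,-6,-1,0],
    [0,0,-6,-2,0],
    [0,0,-6,-2,0],
    [0,0,-6,-2,0],
    [0,0,-6,-1,0],
  ],
)

```text
clock: 12.22
eef_pos: [0.4921, 0.1805, 0.2101]
tool_rot: [-0.001, 1.0, 0.005, 0.002]
ft_force: [-6.8, 10.3, 18.0]
grip_width: 0.0002
grasp_force: 9.7
```

Call:
servo_tool(
  commands=[
    [0,0,-5,0,0],
    [0,0,-5,0,0],
    [0,0,-5,0,0],
    [0,0,-5,0,0],
    [0,0,0,0,0],
    [0,0,0,0,0],
  ],
)

```text
clock: 12.98
eef_pos: [0.4925, 0.1604, 0.2149]
tool_rot: [-0.001, 1.0, 0.005, 0.005]
ft_force: [-13.9, 6.5, 36.4]
grip_width: 0.0
grasp_force: 16.6
```

```bash
python3 - <<'E'
from h import *
im,d=viewer.camera("top");
a=im[180:330,190:390,::-1]
im,d=viewer.camera("scene");cv2.imwrite("pics/t4.png",cv2.resize(np.vstack([a,im[80:230,180:380,::-1]]),None,fx=2,fy=2))
E
```

```text
(no output)
```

View pics/t4.png

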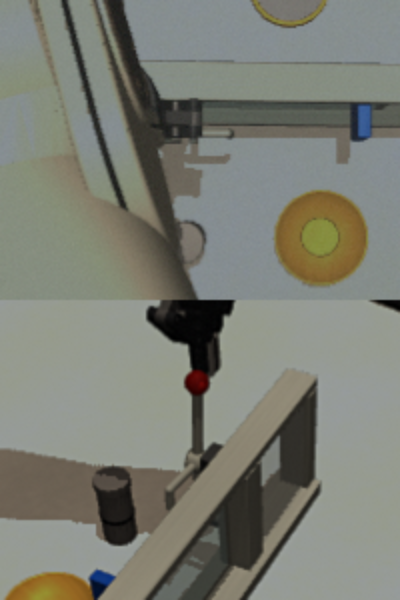

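The fingertips have ridden up onto the ball: there is 36 N vertical and the ball sits under the tip (scene crop 197,383). I'll lift off, go back to the +y side and push lower, with more finger overlapping the ball.

Call:
servo_tool(
  commands=[
    [0,0,0,-15,0],
    [0,0,0,-25,0],
    [0,0,25,0,0],
    [0,0,25,0,0],
    [0,0,25,0,0],
    [0,0,0,0,0],
  ],
)

```text
clock: 13.82
eef_pos: [0.4916, 0.2324, 0.2458]
tool_rot: [-0.001, 1.0, -0.0, -0.0]
ft_force: [-0.5, -0.2, 0.2]
grip_width: 0.0002
grasp_force: 0.0
```

```bash
python3 - <<'E'
from h import *
im,d=viewer.camera("top");
P={}
a=im[180:330,190:390,::-1];r=viewer.spot_point("top","latch_ball")[:1];print(r)
im,d=viewer.camera("scene");s=viewer.spot_point("scene","latch_ball")[:1];print(s)
if r and s: print(tri([("top",r[0]["pixel"]),("scene",s[0]["pixel"])]))
print(status.get_obs()["eef_pos"])
cv2.imwrite("pics/t5.png",cv2.resize(np.vstack([a,im[80:230,180:380,::-1]]),None,fx=2,fy=2))
E
```

```text
[]
[{'pixel': [114.1, 291.7], 'p': 0.66}]
[0.49161382 0.23064048 0.24612792]
```

View pics/t5.png

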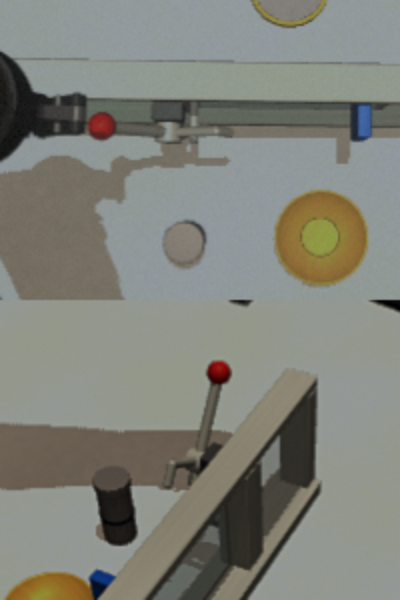

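The lever is back at its unlocked side (ball at scene crop 219,372) and the door is still shut. I'll turn the gripper 90° so the linkage clears the ball, then go in deeper.

Call:
servo_tool(
  commands=[
    [0,0,4,0,0],
    [0,0,0,0,0.1745],
    [0,0,0,0,0.1745],
    [0,0,0,0,0.1745],
    [0,0,0,0,0.1745],
    [0,0,0,0,0.1745],
    [0,0,0,0,0.1745],
    [0,0,0,0,0.1745],
    [0,0,0,0,0.1745],
    [0,0,0,0,0.1745],
    [0,0,0,0,0],
    [0,0,0,20,0],
    [0,0,0,25,0],
    [0,0,0,20,0],
    [0,0,0,0,0],
  ],
)

```text
clock: 15.9
eef_pos: [0.4905, 0.2348, 0.1797]
tool_rot: [0.706, 0.708, -0.002, -0.001]
ft_force: [1.2, 0.6, -0.0]
grip_width: 0.0001
grasp_force: 0.0
```

Call:
servo_tool(
  commands=[
    [0,-8,0,0,0],
    [0,-8,0,0,0],
    [0,-8,0,0,0],
    [0,-6,0,0,0],
    [0,-6,0,0,0],
    [0,-6,0,0,0],
    [0,-6,0,0,0],
    [0,0,0,0,0],
  ],
)

```text
clock: 16.9
eef_pos: [0.4931, 0.1896, 0.1833]
tool_rot: [0.707, 0.708, 0.003, -0.0]
ft_force: [0.7, 5.9, 3.6]
grip_width: -0.0001
grasp_force: 2.9
```

Call:
servo_tool(
  commands=[
    [0,-6,0,0,0],
    [0,-6,0,0,0],
    [0,-6,0,0,0],
    [0,-5,0,0,0],
    [0,-5,0,0,0],
    [0,-5,0,0,0],
    [0,0,0,0,0],
    [0,0,0,0,0],
  ],
)

```text
clock: 17.9
eef_pos: [0.4916, 0.1543, 0.1811]
tool_rot: [0.707, 0.707, -0.0, -0.0]
ft_force: [0.7, 0.8, -0.5]
grip_width: -0.0
grasp_force: 0.0
```

```bash
python3 - <<'E'
from h import *
im,d=viewer.camera("top");
a=im[180:330,190:390,::-1]
im,d=viewer.camera("scene")
cv2.imwrite("pics/t6.png",cv2.resize(np.vstack([a,im[80:230,180:380,::-1]]),None,fx=2,fy=2))
E
```

```text
(no output)
```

View pics/t6.png

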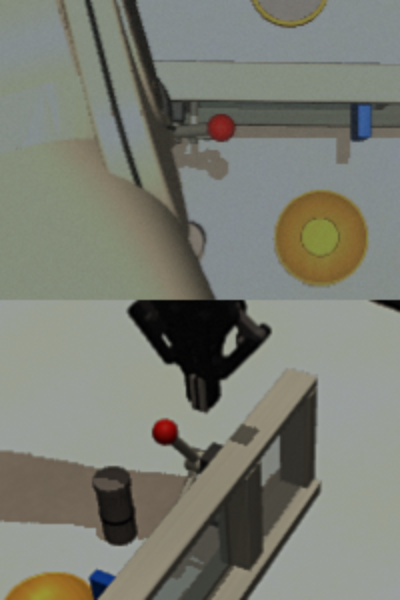

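The lever has snapped across: the ball is on the -y side (top crop 221,128; scene crop 165,432), the fin is at its shut position, and there is no contact force. Retreating clear.

Call:
servo_tool(
  commands=[
    [0,15,0,0,0],
    [0,20,0,-15,0],
    [0,20,0,-30,0],
    [0,0,0,-30,0],
    [0,0,0,0,0],
    [0,0,0,0,0],
  ],
)

```text
clock: 18.75
eef_pos: [0.4913, 0.21, 0.2556]
tool_rot: [0.707, 0.708, -0.0, -0.0]
ft_force: [-0.5, 1.4, -0.7]
grip_width: -0.0
grasp_force: 0.0
```

```bash
python3 - <<'E'
from h import *
im,d=viewer.camera("top");cv2.imwrite("pics/t7.png",im[...,::-1])
E
```

```text
(no output)
```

View pics/t7.png

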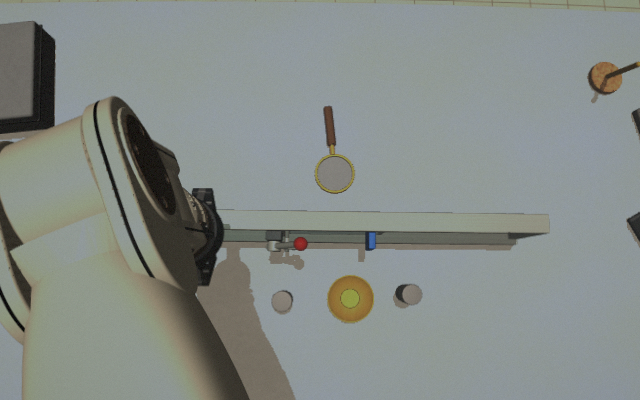

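The ball (244,301) is at the locked end, the fin (241,371) is at shut, the bystanders are where they were, and the gripper is clear.

```bash
python3 -c "
from workcell import bot
print(bot.job_done())"
```

```text
the job is handed in; nothing more can be done
None
```

The door is shut against its stop and the latch then snapped over to the locked side. The dish, tubes and magnifier look unmoved in the last top view, and the job is handed in (no verdict was returned). The first latch push slipped onto the ball and was redone.

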